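Feel the drying-block sockets for a snapped peg, then fit the new peg

TASK

A mug-drying peg has snapped and left its stub hidden deep in one of the two sockets of the bolted-down block. Feel down both sockets with the feeler rod, right to the bottom of the clear one, then leave the rod standing in the blocked socket as a marker; after that seat the new collared peg upright in the clear socket with its collar fully down on the block. Leave the dish and the bowl in front of the robot where they are.

Things in the scene. Friction and masses are not known exactly. Their poses are not given: they have to be found in the camera images.
- block: fixed wooden block with two deep round sockets in its top, 90 mm (its x) by 200 mm (its y) by 95 mm high, with 6 mm steel feet bolted at both ends (224 mm long over the steel feet); origin at the centre of its underside on the bench, z up, yaw varies
- socket_1 (a point): centre of the mouth of one socket, in the top face of the block (95 mm above the bench), 60 mm along the block's +y; axes as the block's. Both sockets are 27 mm in diameter with a 2 mm chamfer, rigid. A clear socket stops the rod 78 mm below the mouth. The blocked one holds a fixed 40 mm stub that stops anything 40 mm below the mouth. Either socket may be the blocked one; exactly one is
- socket_2 (a point): centre of the mouth of the other socket, alike, 60 mm along the block's -y
- feeler: loose feeler rod, 190 mm long, about 90 g, all round: pale shaft 22 mm in diameter from 0 to 130 mm with a tapered tip, then a dark barrel handle 30 mm in diameter from 130 to 190 mm (grip it there, about 162 mm above the tip); origin at the tip centre, z along the rod up to the handle. Starts upright in one of the stands, tip 15 mm above the bench
- peg: new loose wooden peg, 150 mm long, about 90 g, all round: foot 24 mm in diameter with a tapered end from 0 to 70 mm, collar 36 mm in diameter from 70 to 80 mm, shaft 24 mm in diameter from 80 to 150 mm with a rounded top (grip it there, about 118 mm above the foot); origin at the foot's end, z up along the peg. Starts upright in the other stand, foot 15 mm above the bench
- peg_collar (a point): centre of the underside of the peg's collar, on its axis, 70 mm above the peg's foot; rests on the block when the peg is home
- stand_1: fixed plywood stand, 80 by 80 by 35 mm, with one 27 mm hole 20 mm deep that holds the rod or the peg upright; origin at the centre of its underside, z up. On the left, in front of the fixed tool chest (220 mm high, behind x = 0.43, y from -0.02 to 0.30), which lies between this stand and the block: carry things round its front
- stand_2: an alike fixed stand on the right, in front of the block; which stand holds the rod and which the peg varies
- clay_dish: square terracotta dish, 86 by 86 by 30 mm, bystander; origin at the centre of its underside
- slip_bowl: pale round bowl, 115 mm in diameter and 53 mm high, bystander; origin at the centre of its underside

How it is judged:
By the outcome, as a careful person would: the job done as asked, in the order asked, and still so for the second after the job is handed in, with the robot touching nothing.
It also fails if it takes over 72 s, if anything falls off the work surface, if the arm or the gripper's body presses on something with over 40 N, if the wrist force passes 120 N, or if a joint passes its speed limit or range.

ROBOT

A 6-joint arm with a two-finger parallel gripper is mounted at the origin on the work surface; the furniture and walls round the work are solid. World frame = base frame: x ahead of the robot, y to its left, z up, the work surface at z = 0. Lengths are in m, angles in rad, forces in N, time in s.
With the tool pointing down it reaches from about 0.325 to 0.75 m from the base axis. Payload 7.6 kg.
Tool frame: the origin (TCP) lies midway between the tips of the shut fingers; the grasp point (between the pads) lies 19 mm behind it; z points along the fingers, y is the line along which they close (so a half turn about z gives the same grasp; the last joint's range is limited). The gripper opens to 85 mm and grips with 20 to 120 N. Pads are 22 mm wide; open, the fingers measure 114 mm over their backs; the gripper's body (76 mm by 85 mm) begins 54 mm behind the grasp point. The pads swing forward as they close: fully open they stand 13 mm farther back than shut.
Start: joints at [-0.07, 0.052, 1.401, -0, 1.689, -0.07], TCP at [0.525, 0, 0.231] pointing down, gripper open.
Joint ranges: [-2.9, 2.9], [-0.91, 2.17], [0.12, 2.37], [-1.06, 4.2], [0.26, 2.73], [-2.93, 2.93]. Speed limits (rad/s): [2.57, 2.57, 3.01, 3.14, 3.14, 3.14].

INTERFACE

Orientations are given as a unit quaternion [w, x, y, z].
In Python, from station import r, camera gives the robot as it stands.
- The arm moves only by the tool apply_moves, never from a script. Its argument "increments" is a list of rows, each a list of 3 entries, a list of its own where there are three numbers: the shift along the tool's x, y, z in m, then the turn, a rotation vector about the tool's x, y, z in rad, then the finger opening in m, from 0 to 0.0854. A call has 1 to 5 rows; each row is the pose to reach, as a shift and turn from the pose commanded when the call began, along the tool's axes at that moment; what a row does not reach only later rows make up. A row lasts 1/8 s, in which the tool goes at most 62.5 mm and 10.7 degrees, less where a joint would pass 70% of its speed; a pose out of reach is approached as far as the arm can. A call with a gripper value outside its range is refused whole. The fingers move at their own pace and stop on an object; the grip force is fixed at half the most. Time passes only in rows, so rows that repeat a pose let the fingers close. It gives the time, the measured TCP pose, the force, the opening and the grip force at its end, in the units of the state.
- r.get_obs(): the state, without advancing time (a new reading comes with each control period).
- camera(name): name is "scene" or "side" or "wrist"; returns a dict with "color" (420x560x3 uint8, red, green, blue), "depth" (420x560 float32, m along the optical axis (not along the pixel's ray), 0 where there is no reading), "fx", "fy", "cx", "cy" (pixels), "D" ([k1, k2, p1, p2, k3] as OpenCV has them; the pictures are not rectified), "origin" and "orientation" of the camera in the world; the wrist camera has in their place "mount" (4x4, takes a point from camera to tool coordinates, whose origin is the TCP and whose axes are the flange's). Camera axes: x right, y down, z forward; pixel columns grow to the right and rows downward; lengths in m; the calibration is good to about 2 mm. A picture is of the moment at which its call begins: read the wrist's pose just before it.
- r.sign_off(): hands the job in; it is judged then, once.
The state is a dict: "time_s": time; "joint_positions": joint angles; "joint_velocities": joint speeds; "tau": joint torques, N m; "ee_pos": TCP position; "eef_rot": TCP orientation; "ft_force": force on the tool from outside, world axes, zero at the start; "torque": the same for the moment, N m; "gripper_width": finger opening in m; "grasp_force": force on a finger pad.
Only numpy, scipy, OpenCV 4.12 (cv2) and the standard library are available. Lean on these libraries where they do the work, as an engineer would, in place of code of your own. Each camera call takes 0.05 s, during which the arm holds its last target. There are 200 camera calls.

## Working session

There is one attempt and no reset: what is moved stays moved. The work goes in short steps, Python scripts to look and compute and a tool call to move; the robot and the scene stay as the last step left them, time stands still between calls to the robot, and variables do not carry over. Pictures are saved under pics/ and viewed, at most 10 in all, crops included, and the job is handed in when it is done.

Besides the shell and the picture viewer there is one more tool, called after "Emit:" as name(argument=value, ...) on one line, values as JSON. apply_moves: Moves the arm, as the interface text tells. Its arguments: {"type":"object","properties":{"increments":{"type":"array","items":{"type":"array"}}},"required":["increments"]}

```bash
mkdir -p pics; ls
python3 - <<'E'
from station import r,camera
import cv2,numpy as np
o=r.get_obs();print({k:np.round(v,3) for k,v in o.items()})
ims=[]
for n in ["scene","side"]:
    c=camera(n);np.savez(f"{n}0.npz",**{k:np.array(v) for k,v in c.items()})
    print(n,c["fx"],c["cx"],c["cy"],c["D"],c["origin"],c["orientation"])
    cv2.imwrite(f"pics/{n}0.png",c["color"][:,:,::-1])
E
```

```text
pics
{'time_s': np.float64(0.0), 'joint_positions': array([-0.07 ,  0.053,  1.402, -0.   ,  1.689, -0.07 ]), 'joint_velocities': array([ 0.001, -0.001,  0.001,  0.   ,  0.001, -0.   ]), 'tau': array([ 1.0000e-03, -3.8167e+01, -3.6018e+01,  0.0000e+00,  6.0000e-03,
       -0.0000e+00]), 'ee_pos': array([0.525, 0.   , 0.23 ]), 'eef_rot': array([-0.001,  0.707,  0.707, -0.001]), 'ft_force': array([-0.351, -0.02 ,  0.403]), 'torque': array([-0.008, -0.004, -0.014]), 'grasp_force': np.float64(0.0), 'gripper_width': np.float64(0.085)}
scene 428.76608140631646 277.93905857459845 212.50447325938092 [-0.06522949  0.          0.          0.          0.        ] [-0.10502482 -0.55167362  0.86043093] [-0.36054196  0.84347076 -0.36332462  0.16297791]
side 542.3457139814586 283.9846905261334 217.94424703767623 [-0.17084869  0.          0.          0.          0.        ] [ 0.49700577 -1.25697251  0.66252646] [-5.42521116e-01  8.40038816e-01  5.45122070e-05 -2.37143515e-03]
```

View pics/scene0.png

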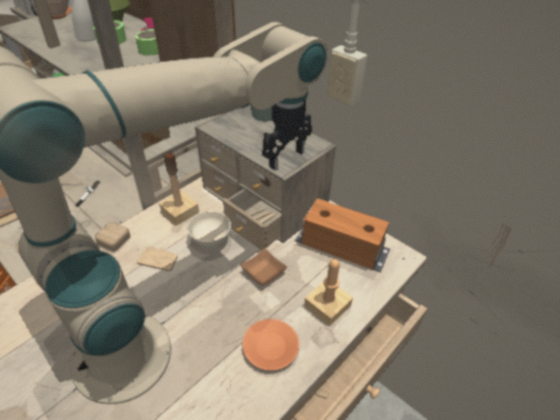

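View pics/side0.png

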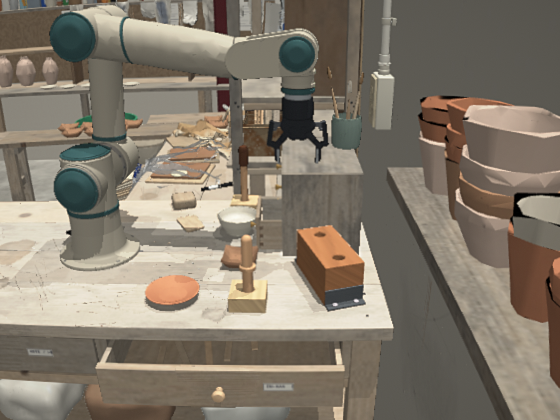

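The feeler is in the left stand: scene about (170,175), side (243,175). The peg is in the right stand: scene (332,280), side (248,265). The block's sockets are near scene (322,208) and (369,228). The next step is measuring.

```bash
cat > h.py <<'E'
import numpy as np,cv2
from scipy.spatial.transform import Rotation as R
def Rq(q): return R.from_quat([q[1],q[2],q[3],q[0]]).as_matrix()
def pose(c):
    return Rq(c["orientation"]),np.array(c["origin"])
def ray(c,uv,P=None):
    K=np.array([[c["fx"],0,c["cx"]],[0,c["fy"],c["cy"]],[0,0,1.]])
    n=cv2.undistortPoints(np.array(uv,float).reshape(-1,1,2),K,np.array(c["D"],float)).reshape(-1,2)
    Rm,o=P or pose(c)
    return o,np.c_[n,np.ones(len(n))]@Rm.T
def plane(c,uv,z,P=None):
    o,d=ray(c,uv,P); return o+d*((z-o[2])/d[:,2])[:,None]
def tri(rays):
    A=0;b=0
    for o,d in rays:
        d=d/np.linalg.norm(d);M=np.eye(3)-np.outer(d,d);A=A+M;b=b+M@o
    return np.linalg.solve(A,b)
def cloud(c,P=None):
    h,w=c["depth"].shape;v,u=np.mgrid[:h,:w]
    o,d=ray(c,np.c_[u.ravel(),v.ravel()],P)
    p=o+d*c["depth"].reshape(-1,1); p[c["depth"].ravel()==0]=np.nan
    return p.reshape(h,w,3)
def wpose(c,o):
    Rt=Rq(o["eef_rot"]);M=np.array(c["mount"]);return Rt@M[:3,:3],Rt@M[:3,3]+np.array(o["ee_pos"])
E
python3 - <<'E'
from h import *
S={n:dict(np.load(f"{n}0.npz")) for n in["scene","side"]}
for n,c in S.items():
    p=cloud(c);c["p"]=p;np.save(n+"p.npy",p)
    x,y,z=p[...,0],p[...,1],p[...,2]
    print(n,"table z",np.nanmedian(z[(abs(z)<.02)]))
    # block top
    m=(abs(z-.095)<.006)&(x>.4)&(y<-.02)&(y>-.5)&(x<.8)
    hsv=cv2.cvtColor(c["color"],cv2.COLOR_RGB2HSV)
    k,l,st,ce=cv2.connectedComponentsWithStats(m.astype(np.uint8))
    for i in range(1,k):
        if st[i,4]>60:
            q=p[l==i][:,:2].astype(np.float32);print("top",st[i],q.mean(0),cv2.minAreaRect(q))
    for nm,lo,hi,b in[("stand1top",.03,.04,(.2,.5,.0,.5)),("stand2top",.03,.04,(.3,.6,-.4,-.1)),("handle1",.147,.2,(.2,.43,.1,.5)),("pegshaft",.1,.16,(.3,.56,-.4,-.1))]:
        m=(z>lo)&(z<hi)&(x>b[0])&(x<b[1])&(y>b[2])&(y<b[3])
        k,l,st,ce=cv2.connectedComponentsWithStats(m.astype(np.uint8))
        for i in range(1,k):
            if st[i,4]>30:
                q=p[l==i];print(nm,st[i],q.mean(0).round(4),[np.round(a,4) for a in cv2.minAreaRect(q[:,:2].astype(np.float32))])
tiles=[]
for n,(u,v,w,h) in[("scene",(290,190,110,80)),("side",(285,215,110,80)),("scene",(130,140,110,80)),("scene",(280,245,110,80))]:
    tiles.append(cv2.resize(S[n]["color"][v:v+h,u:u+w],(400,291),interpolation=cv2.INTER_CUBIC))
cv2.imwrite("pics/crops.png",np.vstack([np.hstack(tiles[:2]),np.hstack(tiles[2:])])[:,:,::-1])
E
```

```text
scene table z -0.0011586052008628056
top [340 172 161  90 639] [ 0.7404274  -0.28031832] ((0.7399588227272034, -0.26019763946533203), (0.4795511066913605, 0.010442650876939297), 89.9496078491211)
top [281 181  50  40 157] [ 0.57696444 -0.02959637] ((0.5842724442481995, -0.029050037264823914), (0.00818219780921936, 0.1998717039823532), 88.60794830322266)
top [ 303  199   86   47 1873] [ 0.59253913 -0.15341629] ((0.5942655205726624, -0.1498863399028778), (0.09628649801015854, 0.20171701908111572), 16.487939834594727)
top [323 277  16  13  82] [ 0.4085016  -0.24768564] ((0.4093315899372101, -0.2446640133857727), (0.027764303609728813, 0.03455962613224983), 31.188751220703125)
stand1top [202 179  15   9  31] [0.4901 0.2758 0.0347] [array([0.4899, 0.2741]), array([0.0045, 0.0653]), np.float64(2.4983)]
stand1top [137 186  16   8  41] [0.3396 0.3887 0.0353] [array([0.3384, 0.3903]), array([0.0223, 0.0431]), np.float64(60.3618)]
stand1top [160 191  38  27 452] [0.3686 0.2663 0.0332] [array([0.3722, 0.2709]), array([0.0853, 0.0834]), np.float64(88.5003)]
stand1top [190 215  38  22 182] [0.381
[... 2083 characters left out ...]
1251]), array([0.0127, 0.0508]), np.float64(84.5349)]
stand1top [220 222  31   8  80] [0.3574 0.0792 0.035 ] [array([0.3536, 0.0824]), array([0.0291, 0.0878]), np.float64(78.8333)]
stand2top [300 257  35  39 140] [ 0.5665 -0.2068  0.0353] [array([ 0.5566, -0.1834]), array([0.0201, 0.1721]), np.float64(23.4187)]
stand2top [228 279  40  24 686] [ 0.4134 -0.2515  0.035 ] [array([ 0.413 , -0.2446]), array([0.0861, 0.0812]), np.float64(87.7519)]
handle1 [231 129  35  38 676] [0.3754 0.397  0.1753] [array([0.3646, 0.3715]), array([0.2352, 0.0872]), np.float64(78.1042)]
pegshaft [241 238  12  28 290] [ 0.4141 -0.2514  0.1313] [array([ 0.4131, -0.2499]), array([0.0167, 0.0245]), np.float64(87.3549)]
```

View pics/crops.png

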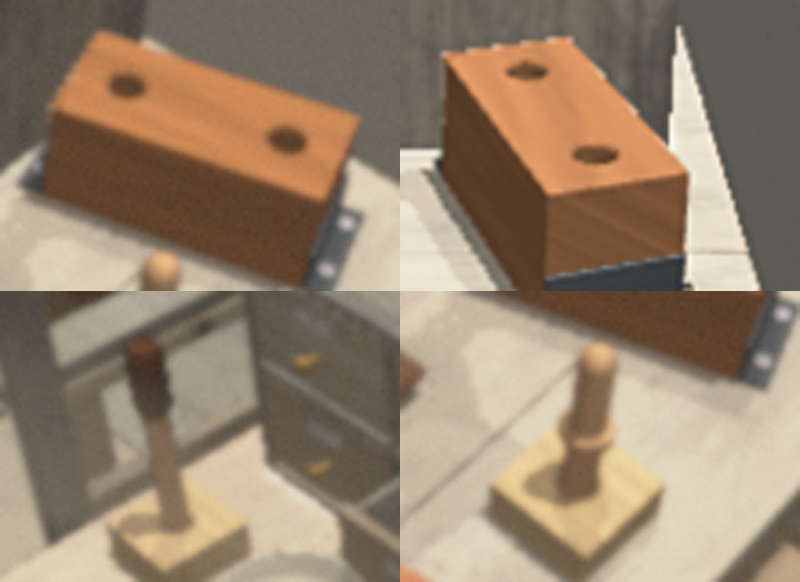

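Crop picture: the socket mouths are at scene (324.7,213.7) and (368.9,228.5), and at side (319.9,234.5) and (338.9,257.4). Both the rod and the peg stand upright. Next I'll refine these points and check clearances.

Run:
```python
from h import *
from scipy.optimize import least_squares
S={n:dict(np.load(f"{n}0.npz"),p=np.load(n+"p.npy")) for n in["scene","side"]}
seeds={"scene":[(324.7,213.7),(368.9,228.5)],"side":[(319.9,234.5),(338.9,257.4)]}
for n,c in S.items():
    g=cv2.cvtColor(c["color"],cv2.COLOR_RGB2GRAY)
    for s in seeds[n]:
        u,v=map(int,np.round(s));w=g[v-9:v+10,u-11:u+12].astype(float)
        big=cv2.resize(w,None,fx=8,fy=8,interpolation=cv2.INTER_CUBIC)
        t=(np.percentile(w,3)+np.percentile(w,70))/2
        k,l,st,ce=cv2.connectedComponentsWithStats((big<t).astype(np.uint8))
        i=l[9*8+4,11*8+4] or 1+np.argmax(st[1:,4])
        ct,_=cv2.findContours((l==i).astype(np.uint8),0,2)
        e=cv2.convexHull(max(ct,key=cv2.contourArea)).reshape(-1,2)
        uv=(e+.5)/8-.5+[u-11,v-9]
        q=plane(c,uv,.0945);(cx,cy),rr=cv2.minEnclosingCircle(q[:,:2].astype(np.float32))
        print(n,"mouth",np.round(uv.mean(0),1),"circ",np.round((cx,cy,rr),4),"bbox",st[i,2:4]/8, plane(c,[s],.095)[0].round(4))
    p=c["p"];x,y,z=p[...,0],p[...,1],p[...,2]
    for nm,(cx,cy),rad,lo,hi in[("peg shaft",(.4125,-.247),.012,.1,.155),("rod handle",(.371,.268),.015,.15,.195),("rod shaft",(.371,.268),.011,.05,.135)]:
        m=(z>lo)&(z<hi)&(np.hypot(x-cx,y-cy)<.03)
        q=p[m][:,:2];f=least_squares(lambda a:np.hypot(*(q-a).T)-rad,[cx,cy],loss="soft_l1",f_scale=.001)
        print(n,nm,m.sum(),f.x.round(4),np.round(np.sqrt(np.mean(f.fun**2)),4))
    m=(x>.3)&(x<.45)&(y>-.1)&(y<.35)&(z>.06)
    for y0 in np.arange(-.08,.34,.04):
        k=m&(y>=y0)&(y<y0+.04)&(z<.23)
        if k.sum()>5:
            i=np.argsort(x[k])[:3];print("  y%.2f minx"%y0,x[k][i].round(3)[0],z[k][i].round(3)[0],end=";")
    k=(x>.25)&(x<.5)&(y>.34)&(y<.55)&(z>.1);print("post",k.sum(),np.nanpercentile(p[k],[2,98],axis=0).round(3).tolist() if k.sum() else "")
    k=(x>.43)&(x<.7)&(y>.0)&(y<.3)&(z>.2)&(z<.36);print("chest top",np.nanpercentile(p[k],[2,98],axis=0).round(3).tolist())
```

```text
scene mouth [324.8 212.8] circ [ 0.576  -0.0944  0.014 ] bbox [10.25   6.875] [ 0.5742 -0.0966  0.095 ]
scene mouth [368.7 228.2] circ [ 0.6098 -0.2093  0.014 ] bbox [10.875  7.75 ] [ 0.6091 -0.2111  0.095 ]
scene peg shaft 176 [ 0.4133 -0.2427] 0.0009
scene rod handle 159 [0.3726 0.2735] 0.0015
scene rod shaft 196 [0.3724 0.2729] 0.0015
  y-0.04 minx 0.418 0.1;  y0.00 minx 0.418 0.09;  y0.04 minx 0.416 0.079;  y0.08 minx 0.418 0.089;  y0.12 minx 0.418 0.079;  y0.24 minx 0.356 0.168;  y0.28 minx 0.36 0.167;post 3448 [[0.326, 0.381, 0.103], [0.498, 0.525, 0.566]]
chest top [[0.458, 0.002, 0.203], [0.676, 0.292, 0.344]]
side mouth [319.7 234.6] circ [ 0.5768 -0.0919  0.0147] bbox [11.375  5.375] [ 0.5773 -0.0958  0.095 ]
side mouth [337.7 257.1] circ [ 0.6113 -0.2081  0.0146] bbox [12.75   5.125] [ 0.6125 -0.2106  0.095 ]
side peg shaft 262 [ 0.4131 -0.2423] 0.0017
side rod handle 147 [0.3708 0.2726] 0.0029
side rod shaft 193 [0.3712 0.2735] 0.0026
  y-0.04 minx 0.418 0.085;  y0.00 minx 0.419 0.106;  y0.04 minx 0.404 0.063;  y0.08 minx 0.421 0.106;  y0.12 minx 0.422 0.105;  y0.24 minx 0.355 0.188;post 3759 [[0.326, 0.379, 0.105], [0.492, 0.542, 0.601]]
chest top [[0.486, 0.004, 0.222], [0.696, 0.256, 0.344]]
```

Emit:
apply_moves(increments=[[[0,-0.05,-0.03],[0,0,-0.18],0.085],[[0,-0.1,-0.05],[0,0,-0.36],0.085],[[0,-0.153,-0.05],[0,0,-0.54],0.07],[[0.06,-0.153,-0.05],[0,0,-0.72],0.06],[[0.12,-0.153,-0.05],[0,0,-0.9],0.06]])

```text
time_s: 0.72
ee_pos: [0.3714, 0.1207, 0.2816]
eef_rot: [0.001, 0.328, 0.945, 0.0]
ft_force: [1.4, -0.4, -0.5]
gripper_width: 0.0595
grasp_force: 0.0
```

Emit:
apply_moves(increments=[[[0.031,0.039,0],[0,0,-0.18],0.06],[[0.062,0.078,0],[0,0,-0.36],0.06],[[0.095,0.12,0],[0,0,-0.54],0.06],[[0.095,0.12,0],[0,0,-0.671],0.06],[[0.095,0.12,0],[0,0,-0.671],0.06]])

```text
time_s: 1.35
ee_pos: [0.3719, 0.2734, 0.2807]
eef_rot: [-0.0, 0.0, 1.0, -0.0]
ft_force: [0.3, -0.6, 1.0]
gripper_width: 0.0596
grasp_force: 0.0
```

```bash
cat > st.py <<'E'
from station import r,camera
from h import *
o=r.get_obs();M=Rq(o["eef_rot"])
print(round(o["time_s"],2),"pos",np.round(o["ee_pos"],4),"F",np.round(o["ft_force"],1),"T",np.round(o["torque"],2),"w",round(o["gripper_width"],4),"gf",round(o["grasp_force"],1),"q",np.round(o["joint_positions"],2));print(M.round(3).tolist())
E
python3 - <<'E'
from st import *
c=camera("wrist");np.savez("w0.npz",**{k:np.array(v) for k,v in c.items()})
cv2.imwrite("pics/w0.png",c["color"][:,:,::-1])
P=wpose(c,o);p=cloud(c,P);z=p[...,2]
m=(z>.2)&(z<.212);print(m.sum(),np.nanmean(p[m],0))
m=(abs(z-.035)<.004)&(abs(p[...,0]-.372)<.06)&(abs(p[...,1]-.273)<.06);print(m.sum(),cv2.minAreaRect(p[m][:,:2].astype(np.float32)))
E
```

```text
1.35 pos [0.3719 0.2734 0.2807] F [ 0.3 -0.6  1. ] T [ 0.01 -0.02  0.03] w 0.0596 gf 0.0 q [ 0.55 -0.13  1.48 -0.    1.79 -1.02]
[[-1.0, 0.0, -0.001], [0.0, 1.0, -0.001], [0.001, -0.001, -1.0]]
5124 [0.43151916 0.31393899 0.20574381]
4077 ((0.3703097701072693, 0.2745855152606964), (0.08024396747350693, 0.08025655895471573), 88.02288055419922)
```

View pics/w0.png

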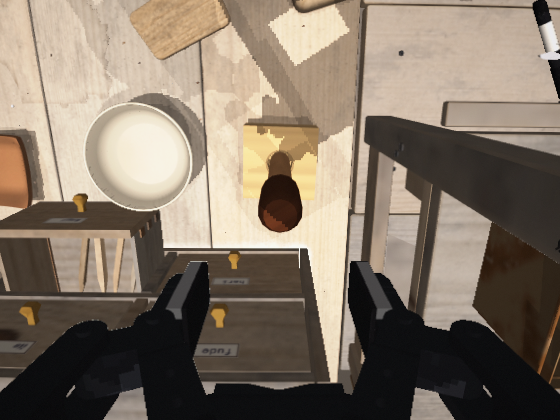

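The wrist view shows the handle top at (281,212), centred between the fingers at columns 208 and 350. I'll descend and grip.

Emit:
apply_moves(increments=[[[0.001,0.001,0.05],[0,0,0],0.06],[[0.001,0.001,0.1],[0,0,0],0.06],[[0.001,0.001,0.122],[0,0,0],0.06],[[0.001,0.001,0.122],[0,0,0],0.06],[[0.001,0.001,0.122],[0,0,0],0.02]])

```text
time_s: 2.02
ee_pos: [0.3719, 0.2741, 0.1609]
eef_rot: [0.001, 0.001, 1.0, 0.001]
ft_force: [0.6, -0.6, 0.6]
gripper_width: 0.0431
grasp_force: 0.0
```

Emit:
apply_moves(increments=[[[0,0,0],[0,0,0],0.015],[[0,0,0],[0,0,0],0.015],[[0,0,0],[0,0,0],0.015],[[0,0,0],[0,0,0],0.015]])

```text
time_s: 2.52
ee_pos: [0.372, 0.2744, 0.1613]
eef_rot: [0.002, 0.0, 1.0, 0.001]
ft_force: [-0.5, -0.8, 6.2]
gripper_width: 0.0284
grasp_force: 59.3
```

```bash
python3 st.py
```

```text
2.52 pos [0.372  0.2744 0.1613] F [-0.5 -0.8  6.2] T [-0.35  0.06 -0.04] w 0.0284 gf 59.3 q [ 0.56 -0.1   1.69 -0.    1.55 -1.01]
[[-1.0, 0.0, 0.003], [0.0, 1.0, 0.001], [-0.003, 0.001, -1.0]]
```

Emit:
apply_moves(increments=[[[0,0,-0.055],[0,0,0],0.015],[[0,0,-0.11],[0,0,0],0.015],[[0.007,-0.05,-0.11],[0,0,0],0.015],[[0.007,-0.11,-0.11],[0,0,0],0.015],[[0.007,-0.17,-0.11],[0,0,0],0.015]])

```text
time_s: 3.15
ee_pos: [0.3639, 0.1026, 0.2698]
eef_rot: [0.001, -0.001, 1.0, 0.0]
ft_force: [1.1, -0.2, -0.3]
gripper_width: 0.0289
grasp_force: 59.7
```

Emit:
apply_moves(increments=[[[0,-0.06,0],[0,0,0],0.015],[[0,-0.12,0],[0,0,0],0.015],[[0,-0.18,0],[0,0,0],0.015],[[0,-0.232,0],[0,0,0],0.015],[[-0.04,-0.232,0],[0,0,0],0.015]])

```text
time_s: 3.78
ee_pos: [0.4034, -0.1322, 0.2704]
eef_rot: [0.001, 0.005, 1.0, -0.001]
ft_force: [0.2, 0.1, 0.3]
gripper_width: 0.0286
grasp_force: 59.8
```

Emit:
apply_moves(increments=[[[-0.05,0.01,0],[0,0,0],0.015],[[-0.1,0.02,0],[0,0,0],0.015],[[-0.15,0.03,0],[0,0,0],0.015],[[-0.172,0.035,0],[0,0,0],0.015],[[-0.172,0.035,0],[0,0,0],0.015]])

```text
time_s: 4.4
ee_pos: [0.577, -0.0924, 0.2685]
eef_rot: [-0.001, -0.001, 1.0, 0.0]
ft_force: [0.5, 0.4, -1.2]
gripper_width: 0.0287
grasp_force: 59.8
```

```bash
python3 st.py
python3 - <<'E'
from h import *
from station import camera
T=[]
for n,(u,v,w,h) in[("scene",(290,130,110,120)),("side",(280,150,110,120))]:
    c=camera(n);np.savez(f"{n}1.npz",**{k:np.array(x) for k,x in c.items()})
    T.append(cv2.resize(c["color"][v:v+h,u:u+w],(400,436),interpolation=cv2.INTER_CUBIC))
    p=cloud(c);np.save(n+"p1.npy",p);x,y,z=p[...,0],p[...,1],p[...,2]
    from scipy.optimize import least_squares
    for lo,hi in[(.14,.165),(.165,.19),(.19,.215),(.215,.235)]:
        m=(z>lo)&(z<hi)&(np.hypot(x-.5765,y+.0932)<.04);q=p[m][:,:2]
        if m.sum()<8: continue
        f=least_squares(lambda a:np.hypot(*(q-a).T)-.011,[.5765,-.0932],loss="soft_l1",f_scale=.001);print(n,lo,m.sum(),f.x.round(4),np.abs(f.fun).mean().round(4))
cv2.imwrite("pics/s1.png",np.hstack(T)[:,:,::-1])
E
```

```text
4.4 pos [ 0.577  -0.0924  0.2685] F [ 0.5  0.4 -1.2] T [-0.01 -0.02 -0.01] w 0.0287 gf 59.8 q [-0.22  0.22  1.15  0.    1.78 -1.79]
[[-1.0, -0.001, -0.001], [-0.001, 1.0, 0.0], [0.001, 0.0, -1.0]]
scene 0.14 69 [ 0.5759 -0.0929] 0.0009
scene 0.165 72 [ 0.576 -0.093] 0.0009
scene 0.19 65 [ 0.5761 -0.0932] 0.001
scene 0.215 63 [ 0.5761 -0.0931] 0.001
side 0.14 98 [ 0.5727 -0.0923] 0.0013
side 0.165 95 [ 0.5726 -0.0924] 0.0014
side 0.19 90 [ 0.5734 -0.0931] 0.0014
side 0.215 78 [ 0.5733 -0.0931] 0.0015
```

View pics/s1.png

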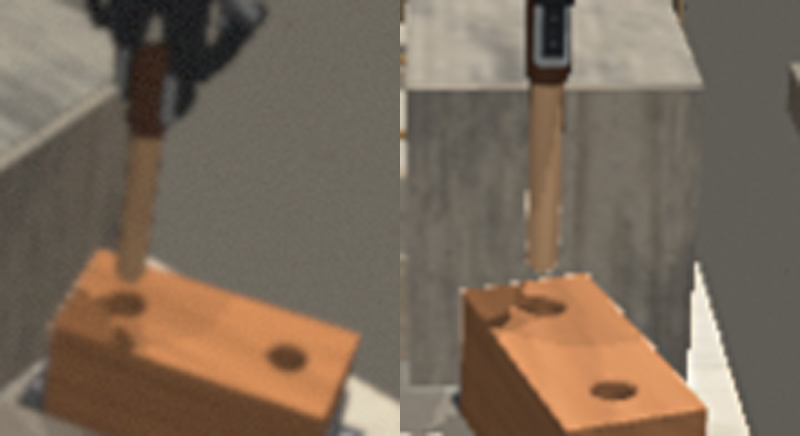

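The view shows the rod vertical above the near-chest socket. The tip is at crop (130,275) and (541,268), and the mouth is at (126,304) and (544,306). I'll lower the rod carefully.

Emit:
apply_moves(increments=[[[-0.0005,-0.0005,0.018],[0,0,0],0.015],[[-0.0005,-0.0005,0.026],[0,0,0],0.015],[[-0.0005,-0.0005,0.034],[0,0,0],0.015],[[-0.0005,-0.0005,0.042],[0,0,0],0.015],[[-0.0005,-0.0005,0.042],[0,0,0],0.015]])

```text
time_s: 5.12
ee_pos: [0.5766, -0.0932, 0.2265]
eef_rot: [-0.0, -0.0, 1.0, 0.0]
ft_force: [0.3, 1.1, -1.5]
gripper_width: 0.0289
grasp_force: 59.8
```

```bash
python3 st.py
```

```text
5.12 pos [ 0.5766 -0.0932  0.2265] F [ 0.3  1.1 -1.5] T [ 0.23 -0.22 -0.02] w 0.0289 gf 59.8 q [-0.22  0.22  1.22  0.    1.7  -1.79]
[[-1.0, -0.0, -0.001], [-0.0, 1.0, 0.0], [0.001, 0.0, -1.0]]
```

Emit:
apply_moves(increments=[[[0,0.0005,0.01],[0,0,0],0.015],[[0,0.0005,0.02],[0,0,0],0.015],[[0,0.0005,0.024],[0,0,0],0.015],[[0,0.0005,0.027],[0,0,0],0.015],[[0,0.0005,0.029],[0,0,0],0.015]])

```text
time_s: 5.75
ee_pos: [0.5775, -0.0929, 0.2012]
eef_rot: [0.002, -0.0, 1.0, -0.0]
ft_force: [-2.8, 1.4, 14.8]
gripper_width: 0.0283
grasp_force: 61.5
```

```bash
python3 st.py
```

```text
5.75 pos [ 0.5775 -0.0929  0.2012] F [-2.8  1.4 14.8] T [0.45 0.76 0.01] w 0.0283 gf 61.5 q [-0.22  0.23  1.27  0.    1.64 -1.79]
[[-1.0, -0.0, 0.004], [-0.0, 1.0, -0.001], [-0.004, -0.001, -1.0]]
```

Socket 1 stops the rod about 40 mm down, with 15 N on the wrist, so it is the blocked one. Next I'll feel socket 2.

Emit:
apply_moves(increments=[[[0,0,-0.03],[0,0,0],0.015],[[0,0,-0.073],[0,0,0],0.015],[[-0.015,-0.05,-0.073],[0,0,0],0.015],[[-0.03,-0.1,-0.073],[0,0,0],0.015],[[-0.034,-0.1155,-0.073],[0,0,0],0.015]])

```text
time_s: 6.38
ee_pos: [0.6108, -0.2111, 0.2705]
eef_rot: [-0.0, 0.001, 1.0, -0.0]
ft_force: [0.0, 1.2, -0.9]
gripper_width: 0.0283
grasp_force: 59.8
```

Emit:
apply_moves(increments=[[[0,0,0.0],[0,0,0],0.015],[[0,0,0.018],[0,0,0],0.015],[[0,0,0.027],[0,0,0],0.015],[[0,0,0.036],[0,0,0],0.015],[[0,0,0.042],[0,0,0],0.015]])

```text
time_s: 7.0
ee_pos: [0.6108, -0.2078, 0.2288]
eef_rot: [0.0, -0.0, 1.0, 0.0]
ft_force: [0.9, 0.3, -0.2]
gripper_width: 0.0284
grasp_force: 59.9
```

```bash
python3 st.py
```

```text
7.0 pos [ 0.6108 -0.2078  0.2288] F [ 0.9  0.3 -0.2] T [ 0.22 -0.15 -0.01] w 0.0284 gf 59.9 q [-0.39  0.4   1.    0.    1.74 -1.96]
[[-1.0, -0.001, 0.0], [-0.001, 1.0, 0.0], [-0.0, 0.0, -1.0]]
```

Emit:
apply_moves(increments=[[[0,0,0.012],[0,0,0],0.015],[[0,0,0.024],[0,0,0],0.015],[[0,0,0.036],[0,0,0],0.015],[[0,0,0.048],[0,0,0],0.015],[[0,0,0.058],[0,0,0],0.015]])

```text
time_s: 7.62
ee_pos: [0.6109, -0.2082, 0.1705]
eef_rot: [0.0, -0.0, 1.0, 0.0]
ft_force: [2.1, 2.5, 1.7]
gripper_width: 0.0286
grasp_force: 60.0
```

Emit:
apply_moves(increments=[[[0,0,0.003],[0,0,0],0.015],[[0,0,0.006],[0,0,0],0.015],[[0,0,0.008],[0,0,0],0.015],[[0,0,0.0095],[0,0,0],0.015],[[0,0,0.0105],[0,0,0],0.015]])

```text
time_s: 8.25
ee_pos: [0.6115, -0.2085, 0.1633]
eef_rot: [0.002, -0.0, 1.0, -0.001]
ft_force: [0.4, 2.7, 10.5]
gripper_width: 0.0286
grasp_force: 61.1
```

```bash
python3 st.py
```

```text
8.25 pos [ 0.6115 -0.2085  0.1633] F [ 0.4  2.7 10.5] T [ 0.91  0.07 -0.04] w 0.0286 gf 61.1 q [-0.39  0.42  1.11  0.    1.61 -1.96]
[[-1.0, -0.0, 0.003], [-0.0, 1.0, -0.001], [-0.003, -0.001, -1.0]]
```

Socket 2 lets the rod down to 78 mm, so it is the clear one. Now back to socket 1 to leave the rod there.

Emit:
apply_moves(increments=[[[0,0,-0.05],[0,0,0],0.015],[[0,0,-0.1],[0,0,0],0.015],[[0,0,-0.112],[0,0,0],0.015],[[0.015,0.05,-0.112],[0,0,0],0.015],[[0.03,0.1,-0.112],[0,0,0],0.015]])

```text
time_s: 8.88
ee_pos: [0.5797, -0.108, 0.2708]
eef_rot: [-0.002, 0.001, 1.0, -0.0]
ft_force: [0.5, 1.0, -1.2]
gripper_width: 0.0288
grasp_force: 60.0
```

Emit:
apply_moves(increments=[[[0.004,0.0162,0.0],[0,0,0],0.015],[[0.004,0.0162,0.0],[0,0,0],0.015],[[0.004,0.0162,0.02],[0,0,0],0.015],[[0.004,0.0162,0.032],[0,0,0],0.015],[[0.004,0.0162,0.042],[0,0,0],0.015]])

```text
time_s: 9.5
ee_pos: [0.5768, -0.0931, 0.2297]
eef_rot: [-0.0, 0.0, 1.0, 0.0]
ft_force: [0.4, 0.0, -0.1]
gripper_width: 0.0285
grasp_force: 60.0
```

```bash
python3 st.py
```

```text
9.5 pos [ 0.5768 -0.0931  0.2297] F [ 0.4  0.  -0.1] T [ 0.03 -0.08  0.02] w 0.0285 gf 60.0 q [-0.22  0.22  1.22 -0.    1.7  -1.79]
[[-1.0, 0.001, -0.001], [0.001, 1.0, 0.0], [0.001, 0.0, -1.0]]
```

Emit:
apply_moves(increments=[[[0,0,0.012],[0,0,0],0.015],[[0,0,0.022],[0,0,0],0.015],[[0,0,0.027],[0,0,0],0.015],[[0,0,0.0288],[0,0,0],0.015],[[0,0,0.0288],[0,0,0],0.015]])

```text
time_s: 10.12
ee_pos: [0.5769, -0.0922, 0.2023]
eef_rot: [0.0, -0.0, 1.0, -0.0]
ft_force: [0.1, 0.3, -0.7]
gripper_width: 0.0287
grasp_force: 60.0
```

```bash
python3 st.py
```

```text
10.12 pos [ 0.5769 -0.0922  0.2023] F [ 0.1  0.3 -0.7] T [-0.05  0.02 -0.02] w 0.0287 gf 60.0 q [-0.22  0.23  1.26  0.    1.65 -1.79]
[[-1.0, -0.0, 0.001], [-0.0, 1.0, -0.0], [-0.001, -0.0, -1.0]]
```

Now 1 mm more for contact, then release and rise.

Emit:
apply_moves(increments=[[[0,0,0.0015],[0,0,0],0.015],[[0,0,0.0015],[0,0,0],0.032],[[0,0,0.0015],[0,0,0],0.036],[[0,0,0.0015],[0,0,0],0.055],[[0,0,0.0015],[0,0,0],0.055]])

```text
time_s: 10.75
ee_pos: [0.5768, -0.0922, 0.2005]
eef_rot: [0.0, -0.0, 1.0, -0.0]
ft_force: [0.1, -0.8, 0.2]
gripper_width: 0.055
grasp_force: 0.0
```

Emit:
apply_moves(increments=[[[0,0,-0.02],[0,0,0],0.055],[[0,0,-0.05],[0,0,0],0.055],[[0,0,-0.1],[0,0,0],0.055],[[0,0,-0.1],[0,0,0],0.055]])

```text
time_s: 11.25
ee_pos: [0.5779, -0.0924, 0.3058]
eef_rot: [0.004, -0.0, 1.0, -0.001]
ft_force: [0.4, 0.2, -0.9]
gripper_width: 0.055
grasp_force: 0.0
```

```bash
python3 st.py
python3 - <<'E'
from h import *
from station import camera
from scipy.optimize import least_squares
T=[]
for n,(u,v,w,h) in[("scene",(290,130,110,120)),("side",(280,150,110,120))]:
    c=camera(n)
    T.append(cv2.resize(c["color"][v:v+h,u:u+w],(400,436),interpolation=cv2.INTER_CUBIC))
    p=cloud(c);x,y,z=p[...,0],p[...,1],p[...,2]
    for lo,hi,rd in[(.105,.135,.011),(.135,.17,.011),(.195,.235,.015)]:
        m=(z>lo)&(z<hi)&(np.hypot(x-.5765,y+.0932)<.04);q=p[m][:,:2]
        if m.sum()<8: continue
        f=least_squares(lambda a:np.hypot(*(q-a).T)-rd,[.5765,-.0932],loss="soft_l1",f_scale=.001);print(n,lo,m.sum(),f.x.round(4),"top",z[m].max())
    m=(np.hypot(x-.5765,y+.0932)<.03)&(z<.27);print("top z",np.nanmax(z[m]))
cv2.imwrite("pics/s2.png",np.hstack(T)[:,:,::-1])
E
```

```text
11.25 pos [ 0.5779 -0.0924  0.3058] F [ 0.4  0.2 -0.9] T [-0.01  0.   -0.02] w 0.055 gf 0.0 q [-0.22  0.21  1.08  0.    1.84 -1.79]
[[-1.0, -0.0, 0.009], [-0.0, 1.0, -0.002], [-0.009, -0.002, -1.0]]
scene 0.105 74 [ 0.5761 -0.0931] top 0.13476988775002174
scene 0.135 93 [ 0.576 -0.093] top 0.1696228016908624
scene 0.195 161 [ 0.5761 -0.0931] top 0.23497142341213417
top z 0.24505585215206738
side 0.105 113 [ 0.5739 -0.0925] top 0.13468027078536937
side 0.135 123 [ 0.574  -0.0923] top 0.16942203776734382
side 0.195 213 [ 0.5739 -0.0917] top 0.23468771964916774
top z 0.2451573436434813
```

View pics/s2.png

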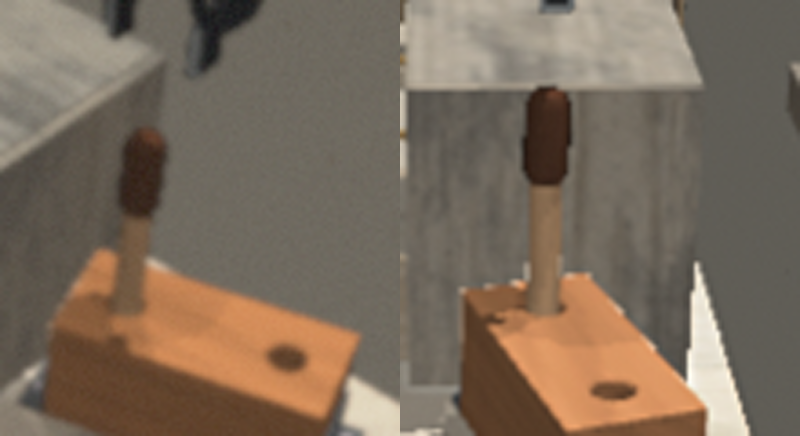

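The rod stands upright in socket 1, with its top at 0.245. Next I'll move over the peg.

Emit:
apply_moves(increments=[[[0.04,-0.036,0],[0,0,0],0.055],[[0.08,-0.073,0],[0,0,0],0.055],[[0.12,-0.11,0],[0,0,0],0.055],[[0.164,-0.15,0],[0,0,0],0.055],[[0.164,-0.15,0.05],[0,0,0],0.055]])

```text
time_s: 11.98
ee_pos: [0.4115, -0.2452, 0.2524]
eef_rot: [0.003, 0.002, 1.0, -0.002]
ft_force: [0.7, -0.4, -0.9]
gripper_width: 0.0551
grasp_force: 0.0
```

Emit:
apply_moves(increments=[[[0,0,0.05],[0,0,0],0.055],[[0,0,0.05],[0,0,0],0.055],[[0,0,0.05],[0,0,0],0.055]])

```text
time_s: 12.35
ee_pos: [0.4133, -0.2424, 0.2021]
eef_rot: [0.001, -0.0, 1.0, -0.0]
ft_force: [0.1, -0.3, 1.1]
gripper_width: 0.0547
grasp_force: 0.0
```

Run:
```python
from st import *
c=camera("wrist");P=wpose(c,o)
cv2.imwrite("pics/w1.png",c["color"][:,:,::-1])
p=cloud(c,P);z=p[...,2];x=p[...,0];y=p[...,1]
m=(abs(z-.035)<.004)&(abs(x-.413)<.06)&(abs(y+.2425)<.06);print(m.sum(),cv2.minAreaRect(p[m][:,:2].astype(np.float32)))
m=(abs(z-.155)<.012)&(abs(x-.413)<.03)&(abs(y+.2425)<.03);q=p[m];print(m.sum(),q.mean(0),q[:,1].min(),q[:,1].max())
```

```text
12.35 pos [ 0.4133 -0.2424  0.2021] F [ 0.1 -0.3  1.1] T [-0.01  0.01 -0.  ] w 0.0547 gf 0.0 q [-0.61 -0.07  1.58  0.    1.63 -2.18]
[[-1.0, -0.0, 0.001], [-0.0, 1.0, -0.001], [-0.001, -0.001, -1.0]]
5897 ((0.4127514660358429, -0.24172404408454895), (0.08017770200967789, 0.08048758655786514), 88.30956268310547)
1532 [ 0.40905443 -0.24178282  0.16058187] -0.2537441336090638 -0.22993175599533955
```

View pics/w1.png

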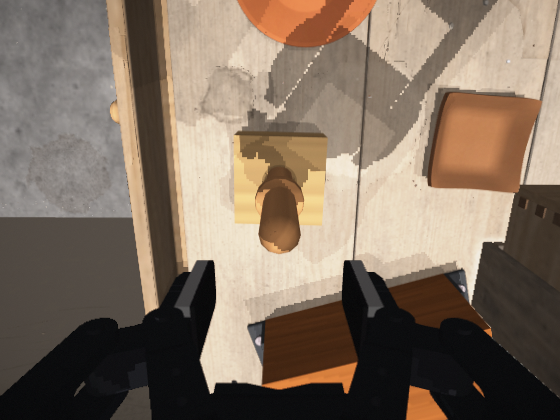

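The peg is centred at (280,235), between the fingers at columns 214 and 343. Descend 88 mm and grip.

Emit:
apply_moves(increments=[[[0,0.0005,0.04],[0,0,0],0.055],[[0,0.0005,0.075],[0,0,0],0.055],[[0,0.0005,0.087],[0,0,0],0.055],[[0,0.0005,0.087],[0,0,0],0.055],[[0,0.0005,0.087],[0,0,0],0.02]])

```text
time_s: 13.02
ee_pos: [0.4138, -0.2424, 0.1157]
eef_rot: [0.001, -0.0, 1.0, -0.001]
ft_force: [-0.4, 1.0, 0.4]
gripper_width: 0.0381
grasp_force: 0.0
```

Emit:
apply_moves(increments=[[[0,0,0],[0,0,0],0.01],[[0,0,0],[0,0,0],0.01],[[0,0,0],[0,0,0],0.01],[[0,0,0],[0,0,0],0.01]])

```text
time_s: 13.52
ee_pos: [0.4137, -0.2422, 0.1154]
eef_rot: [0.001, -0.0, 1.0, -0.001]
ft_force: [-0.4, 1.5, 6.5]
gripper_width: 0.0223
grasp_force: 58.9
```

```bash
python3 st.py
```

```text
13.53 pos [ 0.4137 -0.2422  0.1154] F [-0.4  1.5  6.5] T [ 0.26  0.1  -0.02] w 0.0223 gf 58.9 q [-0.61 -0.01  1.7   0.    1.45 -2.18]
[[-1.0, -0.0, 0.003], [-0.0, 1.0, -0.002], [-0.003, -0.002, -1.0]]
```

Emit:
apply_moves(increments=[[[0,0,-0.06],[0,0,0],0.01],[[0,0,-0.115],[0,0,0],0.01],[[-0.05,0.008,-0.115],[0,0,0],0.01],[[-0.1,0.017,-0.115],[0,0,0],0.01],[[-0.15,0.025,-0.115],[0,0,0],0.01]])

```text
time_s: 14.15
ee_pos: [0.5643, -0.2164, 0.229]
eef_rot: [0.0, 0.0, 1.0, -0.0]
ft_force: [0.4, -0.0, -0.2]
gripper_width: 0.0227
grasp_force: 59.6
```

Emit:
apply_moves(increments=[[[-0.047,0.009,0],[0,0,0],0.01],[[-0.047,0.009,0],[0,0,0],0.01],[[-0.047,0.009,0.01],[0,0,0],0.01],[[-0.047,0.009,0.01],[0,0,0],0.01]])

```text
time_s: 14.65
ee_pos: [0.6086, -0.208, 0.218]
eef_rot: [-0.001, 0.0, 1.0, 0.0]
ft_force: [0.6, 0.1, -1.2]
gripper_width: 0.0226
grasp_force: 59.6
```

```bash
python3 st.py
python3 - <<'E'
from h import *
from station import camera
from scipy.optimize import least_squares
for n in["scene","side"]:
    c=camera(n);p=cloud(c);x,y,z=p[...,0],p[...,1],p[...,2]
    for lo,hi,rd in[(.132,.155,.012),(.155,.185,.012)]:
        m=(z>lo)&(z<hi)&(np.hypot(x-.611,y+.208)<.04);q=p[m][:,:2]
        f=least_squares(lambda a:np.hypot(*(q-a).T)-rd,[.611,-.208],loss="soft_l1",f_scale=.001);print(n,lo,m.sum(),f.x.round(4),f.fun.std())
E
```

```text
14.65 pos [ 0.6086 -0.208   0.218 ] F [ 0.6  0.1 -1.2] T [0.01 0.01 0.05] w 0.0226 gf 59.6 q [-0.39  0.4   1.03 -0.    1.72 -1.96]
[[-1.0, 0.001, -0.001], [0.001, 1.0, 0.0], [0.001, 0.0, -1.0]]
scene 0.132 74 [ 0.6091 -0.2091] 0.0012537185090934978
scene 0.155 80 [ 0.6088 -0.2095] 0.001343804603648485
side 0.132 107 [ 0.6072 -0.208 ] 0.0015875969474906924
side 0.155 141 [ 0.6066 -0.2083] 0.0015882037544989265
```

Emit:
apply_moves(increments=[[[-0.0017,0.001,0.008],[0,0,0],0.01],[[-0.0017,0.001,0.016],[0,0,0],0.01],[[-0.0017,0.001,0.024],[0,0,0],0.01],[[-0.0017,0.001,0.03],[0,0,0],0.01],[[-0.0017,0.001,0.036],[0,0,0],0.01]])

```text
time_s: 15.38
ee_pos: [0.6115, -0.2067, 0.182]
eef_rot: [-0.0, -0.0, 1.0, 0.0]
ft_force: [-0.3, 0.4, -0.7]
gripper_width: 0.0227
grasp_force: 59.6
```

```bash
python3 st.py
```

```text
15.38 pos [ 0.6115 -0.2067  0.182 ] F [-0.3  0.4 -0.7] T [ 0.02 -0.01  0.05] w 0.0227 gf 59.6 q [-0.38  0.41  1.08  0.    1.65 -1.95]
[[-1.0, -0.0, -0.0], [-0.0, 1.0, 0.0], [0.0, 0.0, -1.0]]
```

The foot is inside the mouth (z 0.0816) with no contact force. Continue down to 0.1254.

Emit:
apply_moves(increments=[[[0,0,0.01],[0,0,0],0.01],[[0,0,0.02],[0,0,0],0.01],[[0,0,0.03],[0,0,0],0.01],[[0,0,0.04],[0,0,0],0.01],[[0,0,0.048],[0,0,0],0.01]])

```text
time_s: 16.0
ee_pos: [0.6114, -0.2066, 0.1337]
eef_rot: [-0.0, -0.0, 1.0, 0.0]
ft_force: [0.5, 0.6, -0.8]
gripper_width: 0.0226
grasp_force: 59.6
```

Emit:
apply_moves(increments=[[[0,0,0.002],[0,0,0],0.01],[[0,0,0.005],[0,0,0],0.01],[[0,0,0.0075],[0,0,0],0.01],[[0,0,0.0095],[0,0,0],0.01],[[0,0,0.0105],[0,0,0],0.01]])

```text
time_s: 16.62
ee_pos: [0.6118, -0.2068, 0.1255]
eef_rot: [0.001, -0.0, 1.0, -0.0]
ft_force: [-3.7, 1.7, 8.9]
gripper_width: 0.0227
grasp_force: 60.4
```

```bash
python3 st.py
```

```text
16.62 pos [ 0.6118 -0.2068  0.1255] F [-3.7  1.7  8.9] T [ 0.34  0.69 -0.  ] w 0.0227 gf 60.4 q [-0.38  0.44  1.16  0.    1.54 -1.95]
[[-1.0, -0.0, 0.001], [-0.0, 1.0, -0.001], [-0.001, -0.001, -1.0]]
```

Emit:
apply_moves(increments=[[[0,0,0.0005],[0,0,0],0.01],[[0,0,0],[0,0,0],0.03],[[0,0,0],[0,0,0],0.05],[[0,0,0],[0,0,0],0.055],[[0,0,0],[0,0,0],0.055]])

```text
time_s: 17.25
ee_pos: [0.6115, -0.2067, 0.1238]
eef_rot: [-0.0, -0.0, 1.0, 0.0]
ft_force: [0.6, -0.5, 0.0]
gripper_width: 0.0548
grasp_force: 0.0
```

Emit:
apply_moves(increments=[[[0,0,-0.02],[0,0,0],0.055],[[0,0,-0.05],[0,0,0],0.055],[[0,0,-0.1],[0,0,0],0.055],[[0,0,-0.16],[0,0,0],0.055],[[0,0,-0.16],[0,0,0],0.055]])

```text
time_s: 17.88
ee_pos: [0.6128, -0.2072, 0.2932]
eef_rot: [0.007, -0.0, 1.0, -0.003]
ft_force: [-0.3, 1.4, -0.4]
gripper_width: 0.0552
grasp_force: 0.0
```

```bash
python3 st.py
python3 - <<'E'
from h import *
from station import camera
T=[]
for n,(u,v,w,h) in[("scene",(230,130,170,150)),("side",(220,150,170,150))]:
    c=camera(n)
    T.append(cv2.resize(c["color"][v:v+h,u:u+w],(400,353),interpolation=cv2.INTER_CUBIC))
    p=cloud(c);x,y,z=p[...,0],p[...,1],p[...,2]
    for a,b in[(.611,-.208),(.577,-.093)]:
        m=(np.hypot(x-a,y-b)<.028)&(z<.265);print(n,"top z",np.nanmax(z[m]).round(4),p[m&(z>np.nanmax(z[m])-.04)].mean(0).round(4))
cv2.imwrite("pics/s3.png",np.hstack(T)[:,:,::-1])
E
```

```text
17.88 pos [ 0.6128 -0.2072  0.2932] F [-0.3  1.4 -0.4] T [-0.01 -0.03  0.01] w 0.0552 gf 0.0 q [-0.38  0.4   0.88  0.    1.85 -1.95]
[[-1.0, -0.0, 0.013], [-0.0, 1.0, -0.005], [-0.013, -0.005, -1.0]]
scene top z 0.1762 [ 0.6055 -0.2112  0.1582]
scene top z 0.2462 [ 0.5691 -0.0982  0.2291]
side top z 0.1768 [ 0.6094 -0.2148  0.1575]
side top z 0.2448 [ 0.5735 -0.1025  0.2265]
```

View pics/s3.png

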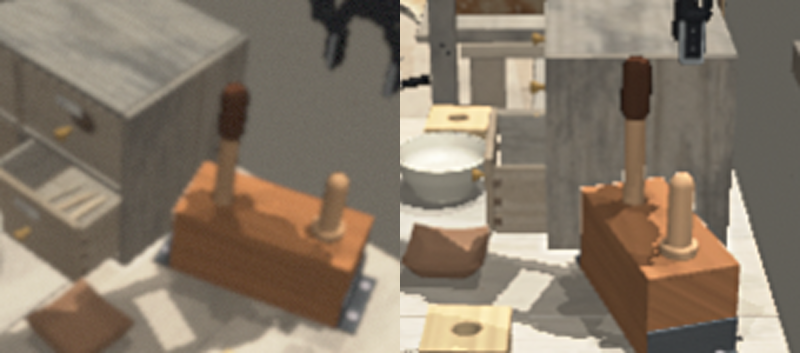

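The rod stands at crop (230,150) and the peg at (333,205), with its collar flush and its top at 0.176 (0.175 expected). The dish and bowl have not moved. I'm handing in.

```bash
python3 -c "
from station import r
print(r.sign_off())"
```

```text
the job is handed in; nothing more can be done
None
```

I felt both sockets: socket 1 is blocked at 40 mm and now holds the rod upright as the marker, socket 2 is clear to 78 mm and holds the peg with its collar fully down. The dish and bowl were left where they are, and I handed the job in at about 18 s.

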